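Load a Petri dish into the dish reader and swing its tray shut

TASK

Set the Petri dish flat in the round recess of the dish reader's swing tray. Then push the tray at the yellow thumb pad near its free corner, so that it pivots about its screw in under the reading head until the brass spring bolt snaps out in front of its front edge and keeps it shut; the catch is adjustable and its present setting is not known, so ease the tray in gently by feel and do not force it against its end stop. Leave the other things on the bench where they are.

Things in the scene. Friction and masses are not known exactly. Their poses are not given: they have to be found in the camera images.
- dish_center (a point): clear round Petri dish to load, lid fixed on, 59 mm across, 15 mm high, 22 g, on the bench at the start; point at its centre, 7.5 mm above its underside. Fingers meet its sides at about 28 mm from the axis.
- nest (a point): centre of the floor of the tray's round recess, 62 mm across and 7 mm deep; floor 15 mm, rim (the tray's top) 22 mm above the bench, so a seated dish stands 8 mm proud. z up, x and y as the tray's. With the tray out it lies clear in front of the reading head; shut, the head (96 mm wide, underside 45 mm, top 73 mm above the bench) covers it.
- push_pad (a point): middle of the yellow thumb pad on the tray's upright front face near its free corner, 16 mm above the bench; in the tray's frame at (-85, -175, 6) mm. Push here along the tray's +x. The tray ends 40 mm further along -y; the bolt housing (34 mm tall) begins about 50 mm from the pad.
- tray: dark swing tray 105 x 240 mm, 12 mm thick, 0.3 to 0.6 kg, turning with 1 mm play on an upright screw through one corner. Origin on the hole's axis, underside. +x from front edge to back edge, -y to the free end; it covers x -85 to 20, y -215 to 25 mm. At the start swung out towards the robot: yaw -0.85 to -0.6 rad in the reader's frame; shut: -0.05 to 0.04 rad. Stays where it is left.
- reader: fixed dish reader: aluminium base plate 235 x 335 mm, its top 10 mm above the bench, with a low white reading head. Origin on the pivot screw's axis at bench height (screw head 30 mm high); x to the back, y to the left, z up. The tray swings in counter-clockwise seen from above.
- catch (a point): where the tray's free front corner lies when shut, on the drawing: reader frame (-85, -215, 16) mm. The true catch is on a bracket with slotted holes, up to 9 mm off either way along the reader's x (not measured). From a yaw of -0.14 to -0.1 rad on, the tray pushes the bolt aside; then its back edge meets a spring buffer, and 1 to 2 mm on, the bolt snaps out; a hard end stop lies 1 to 2 mm on.
- bolt (a joint): brass spring bolt, m: 0 = fully out (before the tray comes, and again when it is caught), up to 0.012 while the tray passes. Push needed at the pad: 1 N at first, 2 to 4 N against the bolt, 4 to 7 N where it snaps, 6 to 9 N at the end stop, then rising steeply (finger friction may add a little). Over 18 N on the tray spoils the setting. Let go, the buffer keeps the tray against the bolt.
- amber_bottle: small amber reagent bottle with a black cap, 36 mm across, 66 mm high; origin under its centre; to be left alone
- tape: roll of yellow tape lying flat, 68 mm across, 18 mm high; origin under its centre; to be left alone
- red_marker: red marker pen lying on the blue notebook, 137 mm long; origin under its centre; to be left alone
- flask: conical glass flask, 64 mm across, 104 mm high; origin under its centre; to be left alone
- blue_pipette: white pipette with blue trim, lying, 261 mm long; origin under its centre; to be left alone
Not all that is in view belongs to the job. Several things look just like the part that bears dish_center: the one meant starts farthest to the robot's left.

How it is judged:
On the way:
1. the dish sits flat in the tray's recess with the tray still swung out (horizontal distance between dish_center and nest below 0.004 m and z of dish_center in the frame of nest below 0.0095 m and angle between dish_center's own z axis and vertical below 0.06 rad and angle between the x axis of tray and the x axis of reader, either way round above 0.3 rad), for 0.2 s.
At the end, for the whole second after the job is handed in: The tray is shut, within 0.065 rad of the reader's frame, with the bolt sprung out in front of its front edge (less than 1 mm short of fully out); the dish lies flat in the recess (centre within 4 mm, no more than 2 mm high, tilted less than 0.06 rad); the tray is at rest (angle between the x axis of tray and the x axis of reader, either way round below 0.065 rad and value of joint bolt below 0.001 m and horizontal distance between dish_center and nest below 0.004 m and z of dish_center in the frame of nest below 0.0095 m and angle between dish_center's own z axis and vertical below 0.06 rad and linear speed of tray below 0.01 m/s); the robot touches nothing.
It fails at once if the robot pressed on the tray with more than 18 N (contact force between any of the fingers, the arm and tray above 18 N).
It fails at once if the amber bottle, tape roll or flask was moved by more than 2 cm, or the red marker or blue pipette by more than 3 cm (distance of any of amber_bottle, tape, flask from where it was at the start of the episode above 0.02 m or distance of any of red_marker, blue_pipette from where it was at the start of the episode above 0.03 m).
It also fails if it takes over 61 s, if anything falls off the work surface, if the arm or the gripper's body presses on something with over 40 N, if the wrist force passes 120 N, or if a joint passes its speed limit or range.

ROBOT

A 6-joint arm with a two-finger parallel gripper is mounted at the origin on a cart in front of the work surface, level with it; the furniture and walls round the work are solid. World frame = base frame: x ahead of the robot, y to its left, z up, the work surface at z = 0. Lengths are in m, angles in rad, forces in N, time in s.
With the tool pointing down it reaches from about 0.25 to 0.8 m from the base axis. Payload 3.9 kg.
Tool frame: the origin (TCP) lies between the finger pads; the fingertips stand 14 mm ahead of it and the grasp point (between the pads) lies 5 mm behind it (bot.tips_ahead is the distance from the TCP to the fingertips, in m); z points along the fingers, y is the line along which they close (so a half turn about z gives the same grasp; the last joint's range is limited). The gripper opens to 85 mm and grips with 20 to 120 N. Pads are 22 mm wide; open, the fingers measure 114 mm over their backs; the gripper's body (76 mm by 85 mm) begins 54 mm behind the grasp point. The pads swing forward as they close: fully open they stand 13 mm farther back than shut.
Start: joints at [1.338, 0.26, -0.138, 1.173, 0, 1.571], TCP at [0.121, 0.511, 0.245] pointing down, gripper open.
Joint ranges: [-2.78, 2.78], [-0.83, 1.72], [-1.28, 1.37], [-1.9, 2.12], [-1.57, 1.48], [-3.14, 3.14]. Speed limits (rad/s): [2.57, 2.57, 3.14, 3.14, 3.14, 3.14].

INTERFACE

Orientations are given as a unit quaternion [x, y, z, w].
In Python, from workcell import bot gives the robot as it stands.
- The arm moves only by the tool carry_out, never from a script. Its argument "steps" is a list of rows, each a list of 2 entries, a list of its own where there are three numbers: the shift along the world's x, y, z in m, then the turn, a rotation vector about the world's x, y, z in degrees. A call has 1 to 20 rows; each row is the pose to reach, as a shift and turn from the pose commanded when the call began; what a row does not reach only later rows make up. A row lasts 1/12 s, in which the tool goes at most 41.7 mm and 7.16 degrees, less where a joint would pass 70% of its speed; a pose out of reach is approached as far as the arm can. A call with a gripper value outside its range is refused whole. "jaw" is the gripper's target within -1 to 1 (shut at 1, half-way at 0, fully open at -1), set as the call begins (left out, the last holds). The fingers move at their own pace and stop on an object; the grip force is fixed at half the most. Time passes only in rows, so rows that repeat a pose let the fingers close. It gives the time, the measured TCP pose, the force, the opening and the grip force at its end, in the units of the state.
- bot.sense(): the state, without advancing time (a new reading comes with each control period).
- bot.grab_frame(name): name is "scene" or "side" or "wrist"; returns a dict with "img" (384x512x3 uint8, blue, green, red), "depth" (384x512 float32, m along the optical axis (not along the pixel's ray), 0 where there is no reading), "vfov" (degrees; the focal length in pixels is half the picture's height over the tangent of half this angle, whatever the lens; pixels are square), "cx", "cy" (the principal point, pixels), "R" (3x3) and "t" (3): a world point X has camera coordinates R X + t. Camera axes: x right, y down, z forward; pixel columns grow to the right and rows downward; lengths in m; the calibration is good to about 2 mm. A picture is of the moment at which its call begins.
- bot.hand_in(): hands the job in; it is judged then, once.
The state is a dict: "time": time; "joint_positions": joint angles; "qd": joint speeds; "joint_efforts": joint torques, N m; "ee_pos": TCP position; "tcp_rot": TCP orientation; "wrist_force": force on the tool from outside, world axes, zero at the start; "wrist_torque": the same for the moment, N m; "opening": opening from 0.0 (shut) to 1.0 (fully open); "grasp_force": force on a finger pad.
Only numpy, scipy, OpenCV 4.12 (cv2) and the standard library are available. Lean on these libraries where they do the work, as an engineer would, in place of code of your own. Each camera call takes 0.05 s, during which the arm holds its last target. There are 200 camera calls.

## Working session

There is one attempt and no reset: what is moved stays moved. The work goes in short steps, Python scripts to look and compute and a tool call to move; the robot and the scene stay as the last step left them, time stands still between calls to the robot, and variables do not carry over. Pictures are saved under pics/ and viewed, at most 10 in all, crops included, and the job is handed in when it is done.

Besides the shell and the picture viewer there is one more tool, called after "Request:" by a JSON object that holds its "name" and its "arguments". carry_out: Moves the arm, as the interface text tells. Its arguments: {"type":"object","properties":{"steps":{"type":"array"},"jaw":{"type":"number"}},"required":["steps"]}

```bash
mkdir -p pics; cat > h.py <<'E'
import numpy as np, cv2
from workcell import bot
def frame(n):
    f=bot.grab_frame(n); f['f']=192/np.tan(np.radians(f['vfov'])/2); f['R']=np.array(f['R']); f['t']=np.array(f['t']); return f
def ray(f,u,v,z):
    d=f['R'].T@np.array([(u-f['cx'])/f['f'],(v-f['cy'])/f['f'],1]); c=-f['R'].T@f['t']
    return c+d*(z-c[2])/d[2]
def proj(f,X):
    p=f['R']@np.array(X)+f['t']; return p[:2]/p[2]*f['f']+[f['cx'],f['cy']]
def dpt(f,u,v):
    z=f['depth'][int(v),int(u)]; return f['R'].T@(np.array([(u-f['cx'])/f['f']*z,(v-f['cy'])/f['f']*z,z])-f['t'])
E
python3 - <<'E'
from h import *
import pickle
fs={n:frame(n) for n in('scene','side','wrist')}
pickle.dump(fs,open('f0.pkl','wb'))
for n,f in fs.items(): print(n,f['vfov'],(-f['R'].T@f['t']).round(3),f['R'][2].round(2))
a=np.hstack([fs['scene']['img'],fs['side']['img']])
cv2.imwrite('pics/a.png',cv2.resize(fs['scene']['img'],(800,600)));cv2.imwrite('pics/b.png',cv2.resize(fs['side']['img'],(800,600)))
E
```

```text
scene 50.25960995574033 [-0.68  -0.89   0.876] [ 0.7   0.52 -0.49]
side 57.46633974679374 [ 0.165 -0.971  0.765] [ 0.3   0.77 -0.57]
wrist 58.65619410652094 [0.053 0.526 0.372] [ 0.27 -0.06 -0.96]
```

View pics/a.png

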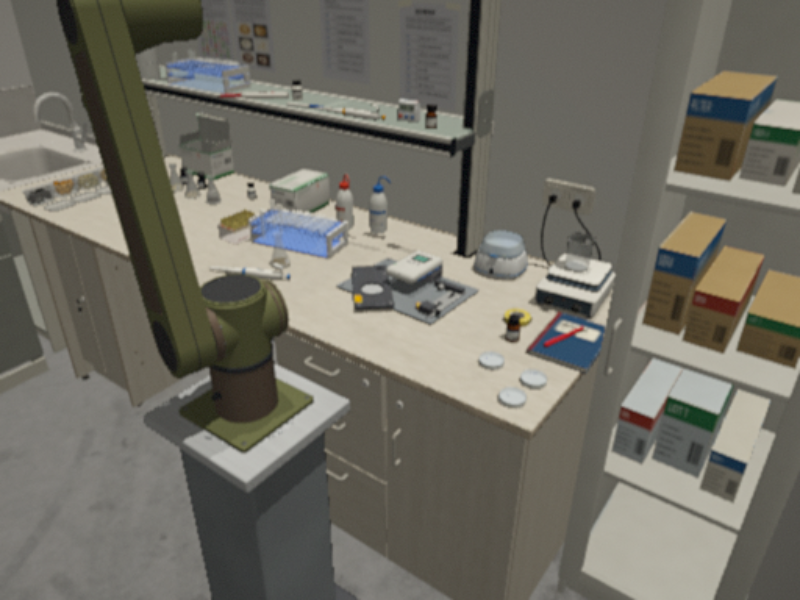

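View pics/b.png

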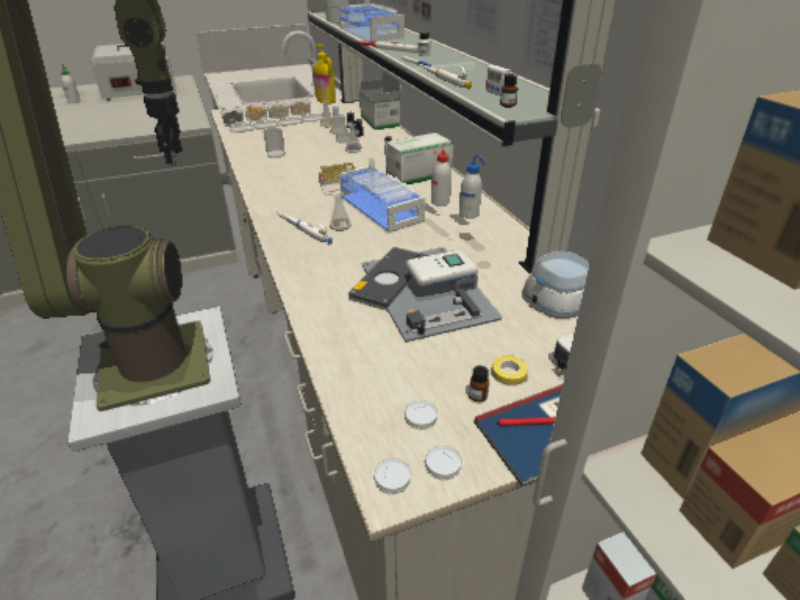

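```bash
python3 - <<'E'
from h import *
import pickle
fs=pickle.load(open('f0.pkl','rb'))
s=.64
f=fs['side']
for n,u,v,z in [('dA',421,411,.015),('dB',392,472,.015),('dC',443,459,.015),('nest',387,279,.015),('pad',360,287,.016),('flask',341,225,0),('bottle',479,397,0),('tape',509,370,.018),('pipL',280,213,.01),('pipR',330,241,.01)]:
    print(n,ray(f,u*s,v*s,z).round(3),dpt(f,u*s,v*s).round(3))
f=fs['scene']
for n,u,v,z in [('dA',491,359,.015),('dB',512,397,.015),('dC',533,379,.015),('nest',373,289,.015),('pad',357,299,.016),('flask',280,263,0)]:
    print(n,ray(f,u*s,v*s,z).round(3),dpt(f,u*s,v*s).round(3))
a=cv2.resize(fs['side']['img'][140:225,215:330],None,fx=5,fy=5,interpolation=cv2.INTER_CUBIC)
b=cv2.resize(fs['side']['img'][245:320,235:310],None,fx=2.27,fy=2.27,interpolation=cv2.INTER_CUBIC)
c=np.zeros((a.shape[0]+b.shape[0],a.shape[1],3),np.uint8);c[:a.shape[0]]=a;c[a.shape[0]:,:b.shape[1]]=b
print(c.shape);cv2.imwrite('pics/c.png',c)
E
```

```text
dA [ 0.454 -0.339  0.015] [ 0.453 -0.342  0.019]
dB [ 0.358 -0.442  0.015] [ 0.358 -0.443  0.016]
dC [ 0.446 -0.45   0.015] [ 0.446 -0.449  0.014]
nest [0.55  0.09  0.015] [0.551 0.094 0.012]
pad [0.477 0.081 0.016] [0.475 0.074 0.021]
flask [0.533 0.434 0.   ] [0.526 0.406 0.015]
bottle [ 0.577 -0.335  0.   ] [ 0.569 -0.347  0.014]
tape [ 0.657 -0.308  0.018] [ 0.67  -0.29  -0.002]
pipL [0.378 0.562 0.01 ] [0.378 0.557 0.012]
pipR [0.473 0.337 0.01 ] [0.473 0.337 0.01 ]
dA [ 0.451 -0.341  0.015] [ 0.449 -0.341  0.016]
dB [ 0.352 -0.446  0.015] [ 0.353 -0.446  0.014]
dC [ 0.438 -0.454  0.015] [ 0.442 -0.452  0.012]
nest [0.556 0.093 0.015] [0.561 0.097 0.012]
pad [0.484 0.091 0.016] [0.477 0.086 0.021]
flask [0.539 0.444 0.   ] [0.512 0.414 0.02 ]
(595, 575, 3)
```

View pics/c.png

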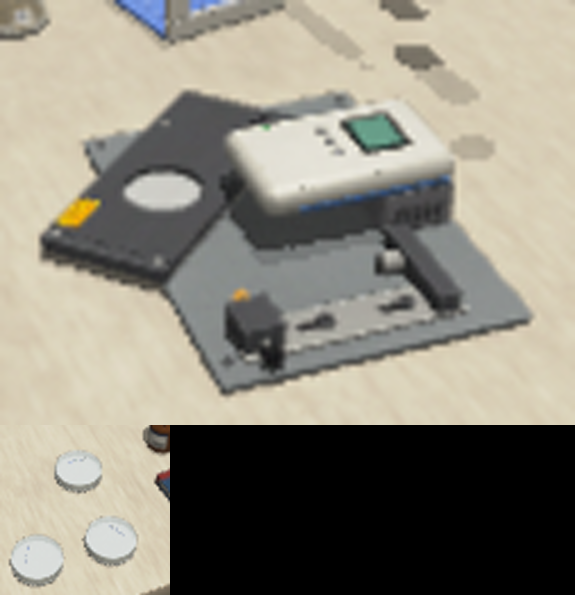

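```bash
python3 - <<'E'
from h import *
import pickle
from scipy.spatial.transform import Rotation as Ro
fs=pickle.load(open('f0.pkl','rb'))
s=bot.sense();print(s);print(Ro.from_quat(s['tcp_rot']).as_matrix().round(3),bot.tips_ahead)
f=fs['side']
for n,u,v,z in [('free front',42,240,.022),('free back',165,277,.022),('piv front',190,92,.022),('plate -y front',225,390,.01),('plate -y back',530,320,.01),('plate +y front',85,145,.01),('nest rim',163,190,.015),('head -y front top',265,205,.05),('housing',240,295,.034),('nose',388,262,.025),('padmid',78,213,.022)]:
    print(n,ray(f,u/5+215,v/5+140,z).round(3))
E
```

```text
{'time': 0.15, 'joint_positions': array([ 1.33799942e+00,  2.60555320e-01, -1.39072917e-01,  1.17268515e+00,
        3.26366346e-05,  1.57081560e+00]), 'qd': array([-1.52768846e-03, -2.16808028e-03,  2.19957326e-03, -1.68374700e-04,
       -8.29759501e-04, -3.44415937e-05]), 'joint_efforts': array([-6.74319799e-04, -4.06004441e+01,  2.54166913e+01,  1.26863841e-02,
       -7.11801817e-05,  1.52659044e-05]), 'ee_pos': array([0.12099341, 0.51035836, 0.24464438]), 'tcp_rot': array([ 1.16145338e-01,  9.93231939e-01, -7.51503016e-04, -1.04293117e-04]), 'wrist_force': array([ 0.49859123,  0.62958129, -0.01815093]), 'wrist_torque': array([-0.00327035,  0.02060105,  0.04077295]), 'grasp_force': 0.0, 'opening': 1.0024028472590514}
[[-0.973  0.231 -0.   ]
 [ 0.231  0.973 -0.001]
 [ 0.    -0.002 -1.   ]] 0.014
free front [0.441 0.055 0.022]
free back [ 0.509 -0.022  0.022]
piv front [0.621 0.215 0.022]
plate -y front [ 0.507 -0.14   0.01 ]
plate -y back [ 0.734 -0.15   0.01 ]
plate +y front [0.518 0.187 0.01 ]
nest rim [0.551 0.094 0.015]
head -y front top [ 0.595 -0.002  0.05 ]
housing [ 0.544 -0.076  0.034]
nose [ 0.663 -0.069  0.025]
padmid [0.477 0.079 0.022]
```

Request:
{"name": "carry_out", "arguments": {"steps": [[[0.12,-0.3,0],[0,0,0]],[[0.12,-0.3,0],[0,0,0]],[[0.12,-0.3,0],[0,0,0]],[[0.12,-0.3,0],[0,0,0]],[[0.12,-0.3,0],[0,0,0]],[[0.12,-0.3,0],[0,0,0]],[[0.12,-0.3,0],[0,0,0]],[[0.3,-0.85,-0.03],[0,0,0]],[[0.3,-0.85,-0.03],[0,0,0]],[[0.3,-0.85,-0.03],[0,0,0]],[[0.3,-0.85,-0.03],[0,0,0]],[[0.3,-0.85,-0.03],[0,0,0]],[[0.3,-0.85,-0.03],[0,0,0]],[[0.3,-0.85,-0.03],[0,0,0]],[[0.3,-0.85,-0.03],[0,0,0]],[[0.3,-0.85,-0.03],[0,0,0]],[[0.3,-0.85,-0.03],[0,0,0]],[[0.3,-0.85,-0.03],[0,0,0]],[[0.3,-0.85,-0.03],[0,0,0]],[[0.3,-0.85,-0.03],[0,0,0]]], "jaw": -1}}

```text
time: 1.82
ee_pos: [0.3992, -0.2758, 0.2183]
tcp_rot: [0.117, 0.993, 0.0, -0.0]
wrist_force: [1.8, 1.3, 0.7]
opening: 1.004
grasp_force: 0.0
```

Request:
{"name": "carry_out", "arguments": {"steps": [[[0.053,-0.064,-0.06],[0,0,0]],[[0.053,-0.064,-0.06],[0,0,0]],[[0.053,-0.064,-0.06],[0,0,0]],[[0.053,-0.064,-0.06],[0,0,0]],[[0.053,-0.064,-0.06],[0,0,0]],[[0.053,-0.064,-0.06],[0,0,0]]]}}

```text
time: 2.32
ee_pos: [0.4517, -0.3367, 0.1589]
tcp_rot: [0.116, 0.993, 0.0, -0.001]
wrist_force: [0.1, 0.6, 0.9]
opening: 1.002
grasp_force: 0.0
```

```bash
python3 - <<'E'
from h import *
f=frame('wrist');s=bot.sense();print(s['ee_pos'],s['tcp_rot'].round(3),s['joint_positions'].round(2))
for X in [(.453,-.34,.015),(.444,-.452,.015)]: print(proj(f,X))
cv2.imwrite('pics/d.png',f['img'])
E
```

```text
[ 0.45187992 -0.3367212   0.15947605] [ 0.116  0.993  0.    -0.   ] [-0.64  0.37 -0.2   0.99  0.   -0.41]
[254.82514128 186.4689517 ]
[121.95711743 206.26824459]
```

View pics/d.png

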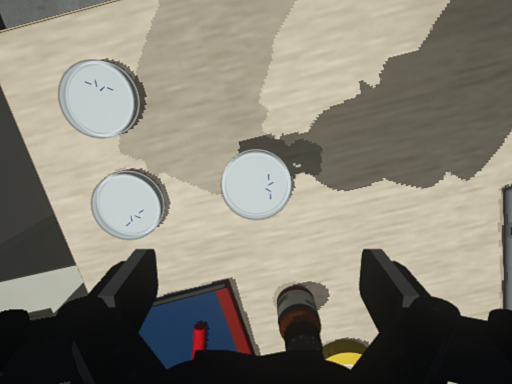

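```bash
cat >> h.py <<'E'
def dish(f,guess,z,rmax=60):
    u,v=map(int,guess); i=f['img'].astype(int)
    m=((i[...,0]-i[...,2]>-8)&(i.sum(2)>380)).astype(np.uint8)
    m=cv2.morphologyEx(m,cv2.MORPH_CLOSE,np.ones((7,7)))
    n,l,st,c=cv2.connectedComponentsWithStats(m)
    k=l[v,u]; cs,_=cv2.findContours((l==k).astype(np.uint8),0,1)
    e=cv2.fitEllipse(max(cs,key=len)); return e,st[k],ray(f,*e[0],z)
E
python3 - <<'E'
from h import *
f=frame('wrist')
e,s,p=dish(f,(257,184),.015);print(e,s,p.round(4),ray(f,*e[0],.0135))
print(bot.sense()['ee_pos'])
E
```

```text
((255.7667236328125, 183.53724670410156), (69.3226089477539, 69.54253387451172), 163.64320373535156) [ 221  149   71   70 3885] [ 0.4513 -0.3388  0.015 ] [ 0.45162342 -0.33889094  0.0135    ]
[ 0.45206573 -0.33679637  0.15984914]
```

Request:
{"name": "carry_out", "arguments": {"steps": [[[-0.001,-0.002,-0.04],[0,0,0]],[[-0.001,-0.002,-0.08],[0,0,0]],[[-0.001,-0.002,-0.11],[0,0,0]],[[-0.001,-0.002,-0.13],[0,0,0]],[[-0.001,-0.002,-0.139],[0,0,0]],[[-0.001,-0.002,-0.139],[0,0,0]],[[-0.001,-0.002,-0.139],[0,0,0]],[[-0.001,-0.002,-0.139],[0,0,0]]]}}

```text
time: 3.08
ee_pos: [0.4528, -0.3404, 0.0218]
tcp_rot: [0.116, 0.993, -0.001, 0.002]
wrist_force: [-0.5, -0.0, -0.3]
opening: 1.001
grasp_force: 0.0
```

Request:
{"name": "carry_out", "arguments": {"steps": [[[0,0,0],[0,0,0]],[[0,0,0],[0,0,0]],[[0,0,0],[0,0,0]],[[0,0,0],[0,0,0]],[[0,0,0],[0,0,0]],[[0,0,0],[0,0,0]],[[0,0,0],[0,0,0]],[[0,0,0],[0,0,0]]], "jaw": 1}}

```text
time: 3.75
ee_pos: [0.4523, -0.3402, 0.022]
tcp_rot: [0.116, 0.993, -0.001, 0.001]
wrist_force: [-2.3, 1.7, 11.5]
opening: 0.609
grasp_force: 60.5
```

Request:
{"name": "carry_out", "arguments": {"steps": [[[0,0,0.02],[0,0,0]],[[0,0,0.06],[0,0,0]],[[0,0,0.1],[0,0,0]],[[0,0,0.14],[0,0,0]],[[0,0,0.14],[0,0,0]],[[0,0,0.14],[0,0,0]]]}}

```text
time: 4.25
ee_pos: [0.4535, -0.3412, 0.1633]
tcp_rot: [0.116, 0.993, -0.002, 0.003]
wrist_force: [0.6, -0.3, -0.8]
opening: 0.612
grasp_force: 62.6
```

```bash
python3 - <<'E'
from h import *
f=frame('wrist');s=bot.sense();print(s['ee_pos'],s['tcp_rot'].round(3),s['wrist_force'],s['opening'],s['grasp_force'])
g=frame('side');u,v=proj(g,s['ee_pos']);print(u,v)
u,v=int(u),int(v)
a=f['img'][220:384];b=cv2.resize(g['img'][v-35:v+35,u-50:u+50],None,fx=5.12,fy=5.12,interpolation=cv2.INTER_CUBIC)
cv2.imwrite('pics/e.png',np.vstack([a,b]))
E
```

```text
[ 0.45200533 -0.34007113  0.16096145] [ 0.116  0.993 -0.001  0.001] [ 0.08040394  0.52114376 -2.20034504] 0.6101472192917489 62.63963736098958
269.6277670960384 224.4711524908596
```

View pics/e.png

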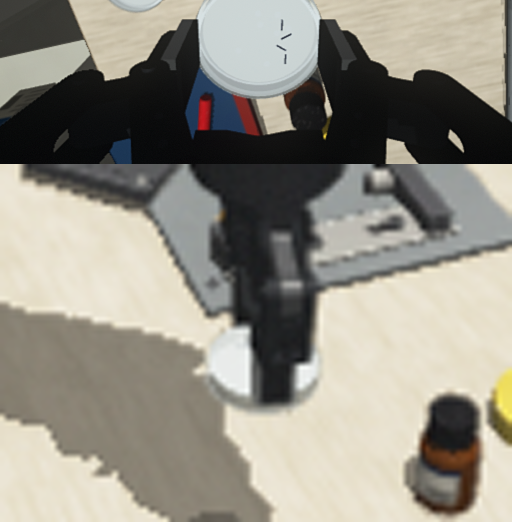

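Request:
{"name": "carry_out", "arguments": {"steps": [[[0.01,0.04,0.0],[0,0,0]],[[0.025,0.08,0.01],[0,0,0]],[[0.04,0.12,0.01],[0,0,0]],[[0.055,0.16,0.01],[0,0,0]],[[0.07,0.2,0.01],[0,0,0]],[[0.085,0.24,0.01],[0,0,0]],[[0.1,0.28,0.01],[0,0,0]],[[0.115,0.32,0.01],[0,0,0]],[[0.125,0.36,0.01],[0,0,0]],[[0.14,0.4,0.01],[0,0,0]],[[0.148,0.43,0.01],[0,0,0]],[[0.148,0.43,0.01],[0,0,0]],[[0.148,0.43,0.01],[0,0,0]],[[0.148,0.43,0.01],[0,0,0]],[[0.148,0.43,0.01],[0,0,0]],[[0.148,0.43,0.01],[0,0,0]]]}}

```text
time: 5.68
ee_pos: [0.5986, 0.0889, 0.1691]
tcp_rot: [0.117, 0.993, -0.0, -0.001]
wrist_force: [0.4, -0.1, -0.3]
opening: 0.612
grasp_force: 62.7
```

```bash
python3 - <<'E'
from h import *
import pickle
f=frame('wrist');s=bot.sense();print(s['ee_pos'],s['tcp_rot'].round(4))
pickle.dump((f,s),open('f1.pkl','wb'))
P=np.array([dpt(f,u,v) for v in range(220,300,4) for u in range(225,300,4)])
P=P[abs(P[:,2]-s['ee_pos'][2])<.03]
c=P.mean(0);n=np.linalg.svd(P-c)[2][2];print(len(P),c,n.round(3),abs((P-c)@n).std())
cv2.imwrite('pics/f.png',f['img'])
E
```

```text
[0.59885003 0.08890393 0.16937872] [ 1.172e-01  9.931e-01 -2.000e-04 -5.000e-04]
378 [0.59785719 0.08997811 0.16110694] [-0.008  0.003 -1.   ] 0.00035386015049544353
```

View pics/f.png

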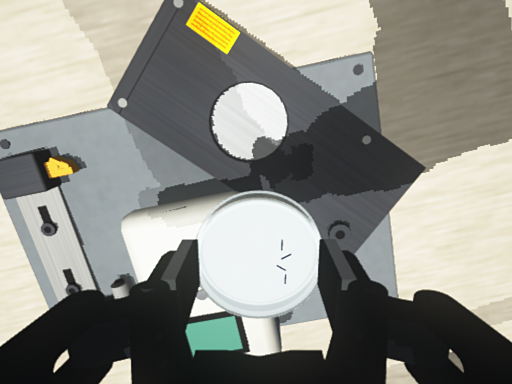

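```bash
cat > m.py <<'E'
from h import *
import pickle
f,s=pickle.load(open('f1.pkl','rb'))
i=f['img'].astype(int)
def circ(m,z):
    cs,_=cv2.findContours(m.astype(np.uint8),0,1);c=max(cs,key=cv2.contourArea)[:,0]
    P=np.array([ray(f,*p,z)[:2] for p in c],np.float32)
    (x,y),r=cv2.minEnclosingCircle(P*1000);return x,y,r
r=np.zeros(i.shape[:2],bool);r[70:172,200:300]=1
m=r&(i.min(2)>150)
for z in(.015,.0185,.022):print('recess',circ(m,z))
W=np.zeros(i.shape[:2]);
for v in range(170,330):
    for u in range(180,340): W[v,u]=dpt(f,u,v)[2]
print('dish',circ(abs(W-.161)<.003,.161),s['ee_pos'])
for n,u,v,z in [('fb',108,105,.022),('pf',425,169,.022),('screw',340,232,.030),('padtopmid',213,27,.022),('plate+yf',372,52,.01),('platef2',0,131,.01),('bolt tip',75,170,.025),('housing corner',50,150,.034),('headfront L',124,215,.07),('buffer',121,287,.025)]:
    print(n,ray(f,u,v,z).round(4),dpt(f,u,v).round(4))
E
python3 m.py
```

```text
recess (548.8079833984375, 92.78910064697266, 30.66484260559082)
recess (548.5906982421875, 92.93641662597656, 30.284360885620117)
recess (548.3731689453125, 93.08378601074219, 29.90392303466797)
dish (594.5888061523438, 89.65787506103516, 33.47663497924805) [0.59885003 0.08890393 0.16937872]
fb [ 0.5102 -0.0107  0.022 ] [ 0.5101 -0.011   0.0212]
pf [0.6187 0.2244 0.022 ] [6.256e-01 2.339e-01 2.000e-04]
screw [0.6536 0.146  0.03  ] [0.6541 0.1462 0.0289]
padtopmid [0.4757 0.0838 0.022 ] [0.4758 0.0838 0.0224]
plate+yf [0.5194 0.1989 0.01  ] [0.519  0.2018 0.0012]
platef2 [ 0.5082 -0.1102  0.01  ] [ 0.5081 -0.1113  0.0085]
bolt tip [ 0.5525 -0.0533  0.025 ] [ 0.5528 -0.0558  0.0206]
housing corner [ 0.5325 -0.061   0.034 ] [ 0.5326 -0.0766  0.0091]
headfront L [ 0.5873 -0.0058  0.07  ] [ 0.6023 -0.0355  0.0088]
buffer [ 0.6625 -0.0533  0.025 ] [ 0.6631 -0.054   0.0238]
```

```bash
cat >> m.py <<'E'
print('--')
for tol in(.0015,.0025):
    m=(abs(W-.161)<tol)&(i.min(2)>110); print(circ(m,.161)); ys,xs=np.nonzero(m);print(xs.min(),xs.max(),ys.min(),ys.max(), [ray(f,u,v,.161)[:2].round(4) for u,v in((258,ys.min()),(258,ys.max()),(xs.min(),250),(xs.max(),250))])
print(dish(f,(258,250),.161))
E
python3 m.py | sed -n '/--/,$p'
```

```text
--
(598.4581298828125, 87.88883209228516, 30.037654876708984)
182 321 197 318 [array([0.5703, 0.0953]), array([0.6269, 0.0817]), array([0.5859, 0.0576]), array([0.6   , 0.1163])]
(598.13671875, 85.87362670898438, 31.821168899536133)
182 321 197 318 [array([0.5703, 0.0953]), array([0.6269, 0.0817]), array([0.5859, 0.0576]), array([0.6   , 0.1163])]
(((156.99853515625, 231.67359924316406), (184.6642608642578, 338.075927734375), 113.5813980102539), array([    0,    98,   327,   257, 39749], dtype=int32), array([0.57525898, 0.04966031, 0.161     ]))
```

Request:
{"name": "carry_out", "arguments": {"steps": [[[-0.025,0.002,0],[0,0,0]],[[-0.05,0.004,0],[0,0,0]],[[-0.05,0.004,-0.03],[0,0,0]],[[-0.05,0.004,-0.06],[0,0,0]],[[-0.05,0.004,-0.09],[0,0,0]],[[-0.05,0.004,-0.11],[0,0,0]],[[-0.05,0.004,-0.115],[0,0,0]],[[-0.05,0.004,-0.115],[0,0,0]],[[-0.05,0.004,-0.115],[0,0,0]],[[-0.05,0.004,-0.115],[0,0,0]]]}}

```text
time: 6.57
ee_pos: [0.551, 0.0943, 0.0564]
tcp_rot: [0.116, 0.993, 0.0, 0.002]
wrist_force: [0.4, -0.8, -0.9]
opening: 0.611
grasp_force: 62.8
```

```bash
python3 - <<'E'
from h import *
f=frame('wrist');s=bot.sense();print(s['ee_pos'],s['tcp_rot'].round(4),s['wrist_force'])
cv2.imwrite('pics/g.png',f['img'])
E
```

```text
[0.55108713 0.09441708 0.05649643] [1.163e-01 9.932e-01 5.000e-04 1.700e-03] [ 1.04112545 -0.31551338 -0.77853091]
```

View pics/g.png

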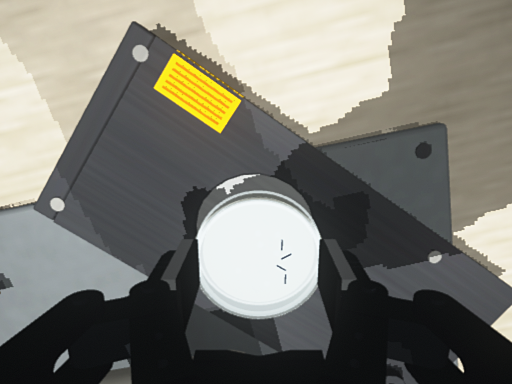

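Request:
{"name": "carry_out", "arguments": {"steps": [[[-0.002,-0.0015,0],[0,0,0]],[[-0.002,-0.0015,-0.005],[0,0,0]],[[-0.002,-0.0015,-0.01],[0,0,0]],[[-0.002,-0.0015,-0.012],[0,0,0]],[[-0.002,-0.0015,-0.013],[0,0,0]],[[-0.002,-0.0015,-0.013],[0,0,0]],[[-0.002,-0.0015,-0.013],[0,0,0]],[[-0.002,-0.0015,-0.013],[0,0,0]]]}}

```text
time: 7.28
ee_pos: [0.5475, 0.093, 0.0417]
tcp_rot: [0.116, 0.993, 0.0, 0.0]
wrist_force: [-0.2, -0.3, -0.2]
opening: 0.614
grasp_force: 62.8
```

Request:
{"name": "carry_out", "arguments": {"steps": [[[0.001,0,-0.001],[0,0,0]],[[0.001,0,-0.002],[0,0,0]],[[0.001,0,-0.003],[0,0,0]],[[0.001,0,-0.003],[0,0,0]],[[0.001,0,-0.003],[0,0,0]],[[0.001,0,-0.003],[0,0,0]]]}}

```text
time: 7.78
ee_pos: [0.5484, 0.0929, 0.0387]
tcp_rot: [0.116, 0.993, -0.0, -0.0]
wrist_force: [0.3, 0.6, 0.5]
opening: 0.611
grasp_force: 62.8
```

Request:
{"name": "carry_out", "arguments": {"steps": [[[0,0,0],[0,0,0]],[[0,0,0],[0,0,0]],[[0,0,0],[0,0,0]],[[0,0,0],[0,0,0]],[[0,0,0],[0,0,0]]], "jaw": -1}}

```text
time: 8.2
ee_pos: [0.5485, 0.0929, 0.0387]
tcp_rot: [0.116, 0.993, 0.0, 0.0]
wrist_force: [0.1, -0.9, 0.2]
opening: 1.0
grasp_force: 0.0
```

Request:
{"name": "carry_out", "arguments": {"steps": [[[0,0,0.02],[0,0,0]],[[0,0,0.05],[0,0,0]],[[0,0,0.09],[0,0,0]],[[0,0,0.12],[0,0,0]],[[0,0,0.13],[0,0,0]],[[0,0,0.13],[0,0,0]],[[0,0,0.13],[0,0,0]],[[0,0,0.13],[0,0,0]]]}}

```text
time: 8.87
ee_pos: [0.5471, 0.0927, 0.1669]
tcp_rot: [0.116, 0.993, -0.0, -0.002]
wrist_force: [-0.8, 0.0, -1.0]
opening: 0.996
grasp_force: 0.0
```

```bash
python3 - <<'E'
from h import *
import pickle
f=frame('wrist');s=bot.sense();print(s['ee_pos'],s['tcp_rot'].round(4))
pickle.dump((f,s),open('f2.pkl','wb'))
cv2.imwrite('pics/i.png',f['img'])
u,v=proj(f,(.549,.093,.03));print(u,v)
P=np.array([dpt(f,u+a,v+b) for a in range(-22,23,4) for b in range(-22,23,4)]);c=np.median(P,0)
A=np.c_[P[:,:2]-c[:2],np.ones(len(P))];print(np.linalg.lstsq(A,P[:,2],rcond=None)[0])
E
```

```text
[0.54690462 0.09263841 0.16657752] [ 1.161e-01  9.932e-01 -6.000e-04 -1.900e-03]
259.55358580412405 188.62511418241556
[-0.00886762 -0.00238728  0.0291801 ]
```

View pics/i.png

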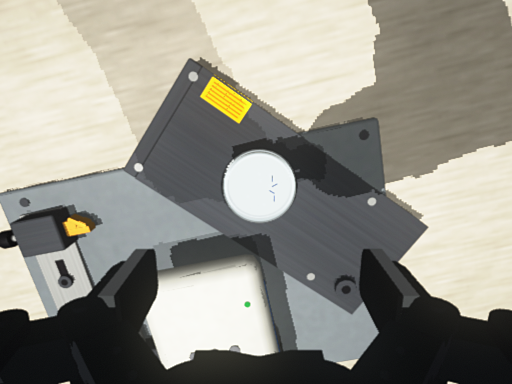

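```bash
python3 - <<'E'
from h import *
import pickle
f,s=pickle.load(open('f2.pkl','rb'))
T=np.array([(-85,-215),(20,-215),(20,25),(-85,25)])/1000
W=np.array([ray(f,u,v,.022)[:2] for u,v in((189,58),(124,169),(353,314),(428,228))])
a=T-T.mean(0);b=W-W.mean(0);th=np.arctan2((a[:,0]*b[:,1]-a[:,1]*b[:,0]).sum(),(a*b).sum())
R=lambda t:np.array([[np.cos(t),-np.sin(t)],[np.sin(t),np.cos(t)]])
o=W.mean(0)-R(th)@T.mean(0);print(th,o,((T@R(th).T+o-W)*1000).round(1))
print('screw',ray(f,346,288,.03),'nest tray',R(th).T@(np.array([.5487,.0929])-o))
print('pad',o+R(th)@[-.085,-.175],'labelmid in tray',R(th).T@(ray(f,227,99,.022)[:2]-o))
for n,u,v,z in[('plate f+y',382,118,.01),('plate f -y',0,193,.01),('bolt tip',90,228,.028),('hous',66,242,.034),('hous2',53,208,.034)]:print(n,ray(f,u,v,z).round(4))
print(s['joint_positions'].round(2))
for d in(-.096,-.125):
  for t in np.r_[th:-.03:8j]: print(d,t.round(3),(o+R(t)@[d,-.175]).round(4))
E
```

```text
-0.8363753642270435 [0.6562418  0.14627702] [[-1.   0.8]
 [ 0.5 -1.6]
 [ 0.8 -0.7]
 [-0.3  1.5]]
screw [0.65391497 0.14589018 0.03      ] nest tray [-0.03245251 -0.11559057]
pad [0.4693901  0.09208807] labelmid in tray [-0.07511053 -0.17530685]
plate f+y [0.5192 0.2027 0.01  ]
plate f -y [ 0.5062 -0.1279  0.01  ]
bolt tip [ 0.55   -0.0529  0.028 ]
hous [ 0.5555 -0.073   0.034 ]
hous2 [ 0.5254 -0.072   0.034 ]
[ 0.17  0.36 -0.21  1.01 -0.    0.4 ]
-0.096 -0.836 [0.462  0.1003]
-0.096 -0.721 [0.4686 0.0782]
-0.096 -0.606 [0.4777 0.0571]
-0.096 -0.491 [0.4891 0.0372]
-0.096 -0.376 [0.5027 0.0187]
-0.096 -0.26 [0.5184 0.0019]
-0.096 -0.145 [ 0.5359 -0.013 ]
-0.096 -0.03 [ 0.555  -0.0258]
-0.125 -0.836 [0.4426 0.1218]
-0.125 -0.721 [0.4468 0.0974]
-0.125 -0.606 [0.4538 0.0736]
-0.125 -0.491 [0.4635 0.0508]
-0.125 -0.376 [0.4758 0.0293]
-0.125 -0.26 [0.4904 0.0094]
-0.125 -0.145 [ 0.5072 -0.0088]
-0.125 -0.03 [ 0.526  -0.0249]
```

Request:
{"name": "carry_out", "arguments": {"steps": [[[-0.035,0.01,0],[0,0,-7]],[[-0.07,0.02,0],[0,0,-14]],[[-0.104,0.029,0],[0,0,-21]],[[-0.104,0.029,-0.03],[0,0,-28]],[[-0.104,0.029,-0.06],[0,0,-34.5]],[[-0.104,0.029,-0.09],[0,0,-34.5]],[[-0.104,0.029,-0.12],[0,0,-34.5]],[[-0.104,0.029,-0.135],[0,0,-34.5]],[[-0.104,0.029,-0.142],[0,0,-34.5]],[[-0.104,0.029,-0.146],[0,0,-34.5]],[[-0.104,0.029,-0.148],[0,0,-34.5]],[[-0.104,0.029,-0.148],[0,0,-34.5]],[[-0.104,0.029,-0.148],[0,0,-34.5]],[[-0.104,0.029,-0.148],[0,0,-34.5]]], "jaw": 1}}

```text
time: 10.08
ee_pos: [0.4454, 0.1222, 0.0216]
tcp_rot: [0.405, 0.914, 0.001, 0.001]
wrist_force: [0.2, -0.1, 0.2]
opening: -0.003
grasp_force: 0.0
```

Request:
{"name": "carry_out", "arguments": {"steps": [[[0.004,-0.0045,0.006],[0,0,0]],[[0.008,-0.009,0.0065],[0,0,0]],[[0.011,-0.0125,0.0065],[0,0,0]],[[0.013,-0.0145,0.0065],[0,0,0]],[[0.014,-0.0155,0.0065],[0,0,0]],[[0.015,-0.0165,0.0065],[0,0,0]],[[0.016,-0.0175,0.0065],[0,0,0]],[[0.017,-0.0185,0.0065],[0,0,0]],[[0.018,-0.0195,0.0065],[0,0,0]],[[0.019,-0.0205,0.0065],[0,0,0]],[[0.02,-0.022,0.0065],[0,0,0]],[[0.021,-0.023,0.0065],[0,0,0]]]}}

```text
time: 11.08
ee_pos: [0.4648, 0.0989, 0.0271]
tcp_rot: [0.405, 0.914, -0.0, -0.001]
wrist_force: [-1.7, -0.0, 1.2]
opening: -0.002
grasp_force: 0.9
```

```bash
python3 - <<'E'
from h import *
f=frame('wrist');s=bot.sense();print(s['ee_pos'],s['tcp_rot'].round(4),s['wrist_force'])
g=frame('side');u,v=map(int,proj(g,s['ee_pos']))
b=cv2.resize(g['img'][v-45:v+45,u-40:u+80],None,fx=4.26,fy=4.26,interpolation=cv2.INTER_CUBIC)
cv2.imwrite('pics/j.png',cv2.resize(np.vstack([f['img'][:,:511],b[:,:511]]),None,fx=.78,fy=.78))
E
```

```text
[0.46489496 0.09868989 0.02702986] [ 4.054e-01  9.141e-01 -3.000e-04 -5.000e-04] [-1.3540263   0.46571355  0.25207947]
```

View pics/j.png

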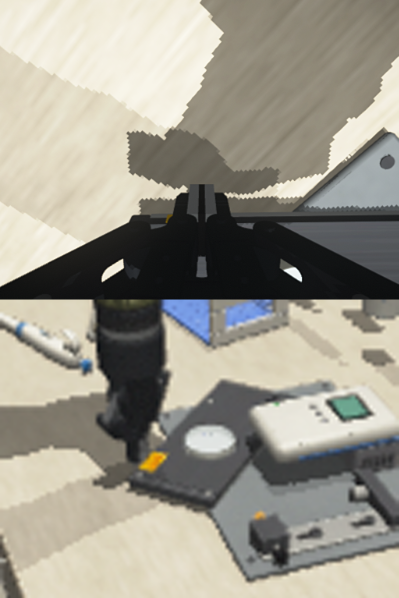

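```bash
cat > arc.py <<'E'
import sys,numpy as np
t0,t1,n=map(float,sys.argv[1:4]);R=lambda t:np.array([[np.cos(t),-np.sin(t)],[np.sin(t),np.cos(t)]])
q=np.array([-.0925,-.1725])
print([[[*((R(t)-R(t0))@q).round(4).tolist(),0],[0,0,round(np.degrees(t-t0),1)]] for t in np.linspace(t0,t1,int(n)+1)[1:]])
E
python3 arc.py -.836 -.5 18; python3 arc.py -.5 -.2 16
```

```text
[[[0.0009, -0.0035, 0], [0, 0, np.float64(1.1)]], [[0.0019, -0.0071, 0], [0, 0, np.float64(2.1)]], [[0.0029, -0.0106, 0], [0, 0, np.float64(3.2)]], [[0.004, -0.014, 0], [0, 0, np.float64(4.3)]], [[0.0052, -0.0175, 0], [0, 0, np.float64(5.3)]], [[0.0064, -0.0209, 0], [0, 0, np.float64(6.4)]], [[0.0077, -0.0244, 0], [0, 0, np.float64(7.5)]], [[0.0091, -0.0277, 0], [0, 0, np.float64(8.6)]], [[0.0105, -0.0311, 0], [0, 0, np.float64(9.6)]], [[0.012, -0.0344, 0], [0, 0, np.float64(10.7)]], [[0.0136, -0.0378, 0], [0, 0, np.float64(11.8)]], [[0.0152, -0.041, 0], [0, 0, np.float64(12.8)]], [[0.0169, -0.0443, 0], [0, 0, np.float64(13.9)]], [[0.0186, -0.0475, 0], [0, 0, np.float64(15.0)]], [[0.0204, -0.0507, 0], [0, 0, np.float64(16.0)]], [[0.0222, -0.0538, 0], [0, 0, np.float64(17.1)]], [[0.0242, -0.0569, 0], [0, 0, np.float64(18.2)]], [[0.0261, -0.06, 0], [0, 0, np.float64(19.3)]]]
[[[0.002, -0.0031, 0], [0, 0, np.float64(1.1)]], [[0.0041, -0.0061, 0], [0, 0, np.float64(2.1)]], [[0.0063, -0.009, 0], [0, 0, np.float64(3.2)]], [[0.0085, -0.012, 0], [0, 0, np.float64(4.3)]], [[0.0107, -0.0149, 0], [0, 0, np.float64(5.4)]], [[0.0131, -0.0177, 0], [0, 0, np.float64(6.4)]], [[0.0154, -0.0205, 0], [0, 0, np.float64(7.5)]], [[0.0178, -0.0233, 0], [0, 0, np.float64(8.6)]], [[0.0203, -0.026, 0], [0, 0, np.float64(9.7)]], [[0.0228, -0.0287, 0], [0, 0, np.float64(10.7)]], [[0.0254, -0.0313, 0], [0, 0, np.float64(11.8)]], [[0.028, -0.0339, 0], [0, 0, np.float64(12.9)]], [[0.0307, -0.0364, 0], [0, 0, np.float64(14.0)]], [[0.0334, -0.0389, 0], [0, 0, np.float64(15.0)]], [[0.0361, -0.0413, 0], [0, 0, np.float64(16.1)]], [[0.039, -0.0436, 0], [0, 0, np.float64(17.2)]]]
```

Request:
{"name": "carry_out", "arguments": {"steps": [[[0.001,-0.0035,0],[0,0,1.1]],[[0.002,-0.007,0],[0,0,2.1]],[[0.003,-0.0105,0],[0,0,3.2]],[[0.004,-0.014,0],[0,0,4.3]],[[0.005,-0.0175,0],[0,0,5.3]],[[0.0065,-0.021,0],[0,0,6.4]],[[0.0075,-0.0245,0],[0,0,7.5]],[[0.009,-0.0275,0],[0,0,8.6]],[[0.0105,-0.031,0],[0,0,9.6]]]}}

```text
time: 11.93
ee_pos: [0.4753, 0.0678, 0.027]
tcp_rot: [0.327, 0.945, -0.0, -0.001]
wrist_force: [-0.9, -0.1, 0.3]
opening: 0.003
grasp_force: 0.6
```

Request:
{"name": "carry_out", "arguments": {"steps": [[[0.0015,-0.0035,0],[0,0,1.1]],[[0.003,-0.0065,0],[0,0,2.2]],[[0.0045,-0.01,0],[0,0,3.2]],[[0.0065,-0.013,0],[0,0,4.3]],[[0.008,-0.0165,0],[0,0,5.4]],[[0.01,-0.0195,0],[0,0,6.4]],[[0.0115,-0.0225,0],[0,0,7.5]],[[0.0135,-0.026,0],[0,0,8.6]],[[0.0155,-0.029,0],[0,0,9.7]],[[0.0175,-0.032,0],[0,0,10.8]],[[0.0195,-0.035,0],[0,0,11.8]],[[0.022,-0.038,0],[0,0,12.9]],[[0.024,-0.041,0],[0,0,14]],[[0.0265,-0.044,0],[0,0,15.1]],[[0.0285,-0.0465,0],[0,0,16.1]],[[0.031,-0.0495,0],[0,0,17.2]]]}}

```text
time: 13.27
ee_pos: [0.5065, 0.0181, 0.027]
tcp_rot: [0.182, 0.983, -0.0, -0.0]
wrist_force: [-1.7, -1.4, -0.6]
opening: 0.001
grasp_force: 0.7
```

```bash
python3 - <<'E'
from h import *
s=bot.sense();print(s['ee_pos'],s['tcp_rot'].round(4),s['wrist_force'])
g=frame('side');f=frame('wrist')
b=cv2.resize(g['img'][135:235,225:345],None,fx=4,fy=4,interpolation=cv2.INTER_CUBIC)
cv2.imwrite('pics/k.png',np.hstack([cv2.resize(f['img'][:,:],(320,400),),b])[:, :800])
E
```

```text
[0.50647841 0.01808621 0.02703515] [ 1.819e-01  9.833e-01 -3.000e-04 -5.000e-04] [-1.74589369 -1.39538876 -0.63377953]
```

View pics/k.png

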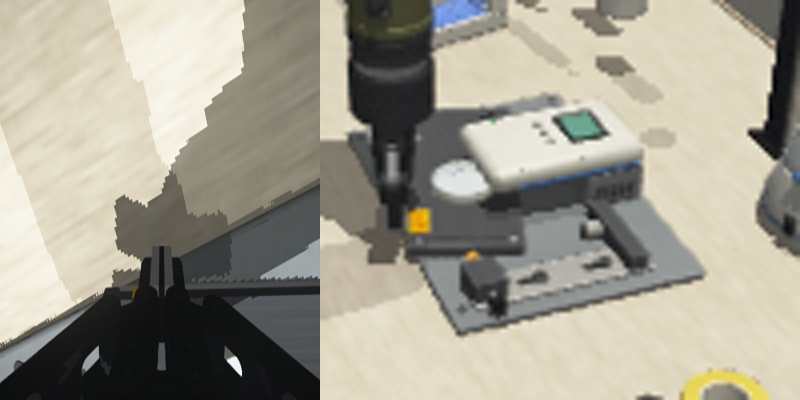

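```bash
sed -i 's/round(np.degrees(t-t0),1)/round(float(np.degrees(t-t0)),1)/' arc.py; python3 arc.py -.366 -.196 10;python3 arc.py -.196 -.0 20
```

```text
[[[0.0022, -0.0025, 0], [0, 0, 1.0]], [[0.0044, -0.005, 0], [0, 0, 1.9]], [[0.0067, -0.0074, 0], [0, 0, 2.9]], [[0.009, -0.0098, 0], [0, 0, 3.9]], [[0.0114, -0.0121, 0], [0, 0, 4.9]], [[0.0138, -0.0144, 0], [0, 0, 5.8]], [[0.0162, -0.0167, 0], [0, 0, 6.8]], [[0.0187, -0.0189, 0], [0, 0, 7.8]], [[0.0212, -0.0211, 0], [0, 0, 8.8]], [[0.0238, -0.0232, 0], [0, 0, 9.7]]]
[[[0.0015, -0.0012, 0], [0, 0, 0.6]], [[0.003, -0.0024, 0], [0, 0, 1.1]], [[0.0045, -0.0036, 0], [0, 0, 1.7]], [[0.006, -0.0048, 0], [0, 0, 2.2]], [[0.0076, -0.0059, 0], [0, 0, 2.8]], [[0.0091, -0.007, 0], [0, 0, 3.4]], [[0.0107, -0.0082, 0], [0, 0, 3.9]], [[0.0122, -0.0093, 0], [0, 0, 4.5]], [[0.0138, -0.0104, 0], [0, 0, 5.1]], [[0.0154, -0.0114, 0], [0, 0, 5.6]], [[0.017, -0.0125, 0], [0, 0, 6.2]], [[0.0186, -0.0135, 0], [0, 0, 6.7]], [[0.0202, -0.0146, 0], [0, 0, 7.3]], [[0.0218, -0.0156, 0], [0, 0, 7.9]], [[0.0235, -0.0166, 0], [0, 0, 8.4]], [[0.0251, -0.0176, 0], [0, 0, 9.0]], [[0.0268, -0.0185, 0], [0, 0, 9.5]], [[0.0285, -0.0195, 0], [0, 0, 10.1]], [[0.0301, -0.0204, 0], [0, 0, 10.7]], [[0.0318, -0.0213, 0], [0, 0, 11.2]]]
```

Request:
{"name": "carry_out", "arguments": {"steps": [[[0.002,-0.0025,0],[0,0,1]],[[0.0045,-0.005,0],[0,0,1.9]],[[0.0065,-0.0075,0],[0,0,2.9]],[[0.009,-0.01,0],[0,0,3.9]],[[0.0115,-0.012,0],[0,0,4.9]],[[0.014,-0.0145,0],[0,0,5.8]],[[0.016,-0.0165,0],[0,0,6.8]],[[0.0185,-0.019,0],[0,0,7.8]],[[0.021,-0.021,0],[0,0,8.8]],[[0.024,-0.023,0],[0,0,9.7]]]}}

```text
time: 14.2
ee_pos: [0.5309, -0.0049, 0.0272]
tcp_rot: [0.098, 0.995, -0.0, -0.0]
wrist_force: [-1.8, -0.6, 1.5]
opening: -0.002
grasp_force: 0.9
```

Request:
{"name": "carry_out", "arguments": {"steps": [[[0.0008,-0.0006,0],[0,0,0.3]],[[0.0015,-0.0012,0],[0,0,0.6]],[[0.0022,-0.0018,0],[0,0,0.8]],[[0.003,-0.0024,0],[0,0,1.1]],[[0.0038,-0.003,0],[0,0,1.4]],[[0.0045,-0.0036,0],[0,0,1.7]],[[0.0052,-0.0042,0],[0,0,2]],[[0.006,-0.0048,0],[0,0,2.2]]]}}

```text
time: 14.87
ee_pos: [0.5367, -0.0094, 0.0272]
tcp_rot: [0.079, 0.997, 0.0, -0.0]
wrist_force: [-1.5, 1.0, 1.9]
opening: 0.001
grasp_force: 1.3
```

Request:
{"name": "carry_out", "arguments": {"steps": [[[0.0008,-0.0006,0],[0,0,0.3]],[[0.0016,-0.0011,0],[0,0,0.6]],[[0.0023,-0.0017,0],[0,0,0.9]],[[0.0031,-0.0022,0],[0,0,1.2]]]}}

```text
time: 15.2
ee_pos: [0.5397, -0.0115, 0.0272]
tcp_rot: [0.069, 0.998, 0.0, -0.0]
wrist_force: [-2.7, -0.7, 2.2]
opening: 0.001
grasp_force: 1.6
```

Request:
{"name": "carry_out", "arguments": {"steps": [[[0.0008,-0.0005,0],[0,0,0.3]],[[0.0016,-0.0011,0],[0,0,0.6]],[[0.0023,-0.0016,0],[0,0,0.9]],[[0.0031,-0.0021,0],[0,0,1.1]]]}}

```text
time: 15.53
ee_pos: [0.5429, -0.0138, 0.0271]
tcp_rot: [0.059, 0.998, -0.0, -0.0]
wrist_force: [-3.4, 1.3, 3.0]
opening: 0.002
grasp_force: 1.9
```

Request:
{"name": "carry_out", "arguments": {"steps": [[[0.0008,-0.0005,0],[0,0,0.3]],[[0.0016,-0.001,0],[0,0,0.6]],[[0.0024,-0.0015,0],[0,0,0.8]]]}}

```text
time: 15.78
ee_pos: [0.5452, -0.0154, 0.0271]
tcp_rot: [0.052, 0.999, -0.0, -0.0]
wrist_force: [-4.3, -1.2, 1.6]
opening: 0.003
grasp_force: 2.3
```

Request:
{"name": "carry_out", "arguments": {"steps": [[[0.0008,-0.0005,0],[0,0,0.3]],[[0.0016,-0.001,0],[0,0,0.6]]]}}

```text
time: 15.95
ee_pos: [0.546, -0.016, 0.0271]
tcp_rot: [0.047, 0.999, 0.0, -0.001]
wrist_force: [-7.3, 1.1, 6.2]
opening: -0.001
grasp_force: 3.5
```

Request:
{"name": "carry_out", "arguments": {"steps": [[[0,0,0],[0,0,0]],[[0,0,0],[0,0,0]],[[0,0,0],[0,0,0]]]}}

```text
time: 16.2
ee_pos: [0.5461, -0.016, 0.0271]
tcp_rot: [0.047, 0.999, 0.0, -0.001]
wrist_force: [-5.0, 0.9, 3.8]
opening: -0.002
grasp_force: 3.0
```

```bash
cat > st.py <<'E'
from h import *
s=bot.sense();print(s['time'],s['ee_pos'].round(4),s['tcp_rot'].round(4),s['wrist_force'].round(1),s['wrist_torque'].round(2))
g=frame('side')
i=g['img'].astype(int)
# bolt/housing patch & tray label: yellow blobs
m=((i[...,2]>150)&(i[...,1]>90)&(i[...,0]<70)).astype(np.uint8);m[:130]=0;m[230:]=0
n,l,st,c=cv2.connectedComponentsWithStats(m)
for k in range(1,n):
    if st[k,4]>3: print('yellow',st[k],c[k].round(2),ray(g,*c[k],.022).round(4))
E
python3 st.py
```

```text
16.2 [ 0.5461 -0.016   0.0271] [ 4.730e-02  9.989e-01  2.000e-04 -1.000e-03] [-5.   0.9  3.8] [ 0.13  1.23 -0.  ]
yellow [261 189   6   6  25] [263.36 191.76] [ 0.5687 -0.0219  0.022 ]
```

Request:
{"name": "carry_out", "arguments": {"steps": [[[0.0004,-0.0003,0],[0,0,0.15]],[[0.0004,-0.0003,0],[0,0,0.15]]]}}

```text
time: 16.42
ee_pos: [0.5462, -0.0161, 0.0271]
tcp_rot: [0.046, 0.999, 0.0, -0.001]
wrist_force: [-6.2, 0.7, 3.7]
opening: -0.0
grasp_force: 3.3
```

Request:
{"name": "carry_out", "arguments": {"steps": [[[0.0004,-0.0003,0],[0,0,0.15]],[[0.0004,-0.0003,0],[0,0,0.15]]]}}

```text
time: 16.58
ee_pos: [0.5468, -0.0166, 0.0271]
tcp_rot: [0.045, 0.999, 0.0, -0.001]
wrist_force: [-6.0, 0.3, 2.7]
opening: 0.001
grasp_force: 2.9
```

Request:
{"name": "carry_out", "arguments": {"steps": [[[0.0004,-0.0003,0],[0,0,0.15]],[[0.0004,-0.0003,0],[0,0,0.15]]]}}

```text
time: 16.75
ee_pos: [0.5471, -0.0168, 0.027]
tcp_rot: [0.043, 0.999, 0.0, -0.001]
wrist_force: [-6.4, 0.6, 4.9]
opening: 0.001
grasp_force: 3.1
```

Request:
{"name": "carry_out", "arguments": {"steps": [[[0.0004,-0.0003,0],[0,0,0.15]],[[0.0004,-0.0003,0],[0,0,0.15]]]}}

```text
time: 16.92
ee_pos: [0.5473, -0.0169, 0.027]
tcp_rot: [0.042, 0.999, 0.0, -0.001]
wrist_force: [-6.3, 1.4, 4.6]
opening: -0.002
grasp_force: 3.3
```

```bash
cat > bolt.py <<'E'
from h import *
import pickle
g=frame('side');f0=pickle.load(open('f0.pkl','rb'))['side']
print(proj(g,(.55,-.053,.026)).round(1))
for f in(f0,g):
    h=cv2.cvtColor(f['img'],cv2.COLOR_BGR2HSV)
    m=(h[...,1]>110)&(h[...,2]>60)&(h[...,0]>8)&(h[...,0]<35)
    w=m[188:210,252:278].astype(int)
    print('\n'.join(''.join('.#'[x] for x in r) for r in w)); print()
E
python3 bolt.py
```

```text
[261.9 196.8]
..........................
..........................
..........................
..........................
..........................
..........................
..........................
..........................
..........................
..........................
..........##..............
..........##..............
..........................
..........................
..........................
..........................
..........................
..........................
..........................
..........................
..........................
..........................

..........................
..........###.............
.........#####............
.........######...........
........#######...........
..........######..........
.........#######..........
.........####.............
..........#...............
..........................
..........##..............
.........####.............
..........................
..........................
..........................
..........................
..........................
..........................
..........................
..........................
..........................
..........................
```

Request:
{"name": "carry_out", "arguments": {"steps": [[[-0.001,0.0002,0],[0,0,0]],[[-0.003,0.0002,0],[0,0,0]],[[-0.006,0.0005,0],[0,0,0]],[[-0.01,0.001,0],[0,0,0]],[[-0.012,0.001,0],[0,0,0]],[[-0.012,0.001,0],[0,0,0]],[[-0.012,0.001,0],[0,0,0]]]}}

```text
time: 17.55
ee_pos: [0.5372, -0.0165, 0.0274]
tcp_rot: [0.042, 0.999, -0.0, 0.001]
wrist_force: [0.2, -0.2, -0.1]
opening: 0.0
grasp_force: 0.0
```

```bash
python3 st.py; python3 bolt.py | tail -24 | head -14
```

```text
17.55 [ 0.5372 -0.0165  0.0274] [ 4.220e-02  9.991e-01 -1.000e-04  6.000e-04] [ 0.2 -0.2 -0.1] [ 0.    0.02 -0.02]
yellow [260 189   7   6  32] [263.06 191.72] [ 0.5678 -0.0213  0.022 ]

..........................
........#####.............
.......#######............
.......#######............
.......########...........
........#######...........
........#######...........
.........####.............
.........#................
..........................
..........##..............
..........###.............
..........................
```

Request:
{"name": "carry_out", "arguments": {"steps": [[[-0.015,0,0.01],[0,0,0]],[[-0.02,0,0.04],[0,0,-4]],[[-0.02,0.02,0.08],[0,0,-8.5]],[[-0.01,0.06,0.11],[0,0,-8.5]],[[0,0.09,0.14],[0,0,-8.5]],[[0.01,0.109,0.14],[0,0,-8.5]],[[0.01,0.109,0.14],[0,0,-8.5]],[[0.01,0.109,0.14],[0,0,-8.5]],[[0.01,0.109,0.14],[0,0,-8.5]]]}}

```text
time: 18.4
ee_pos: [0.5461, 0.0924, 0.1666]
tcp_rot: [0.116, 0.993, -0.0, -0.001]
wrist_force: [0.1, 1.4, -1.2]
opening: 0.0
grasp_force: 0.0
```

```bash
cat > w.py <<'E'
from h import *
import pickle
f=frame('wrist');s=bot.sense();print(s['ee_pos'],s['tcp_rot'].round(4))
pickle.dump((f,s),open('f3.pkl','wb'))
f0,_=pickle.load(open('f2.pkl','rb'))
for F in(f0,f):
    h=cv2.cvtColor(F['img'],cv2.COLOR_BGR2HSV)
    m=((h[...,1]>110)&(h[...,2]>60)&(h[...,0]>8)&(h[...,0]<35)).astype(np.uint8);m[300:]=0
    cs,_=cv2.findContours(m,0,1)
    for c in cs:
        if cv2.contourArea(c)>15:
            P=np.array([ray(F,*p[0],.024)[:2] for p in c]);print(cv2.boundingRect(c),P.min(0).round(4),P.max(0).round(4),P.mean(0).round(4))
u,v=proj(f,(.55,-.055,.024));print(u,v);u,v=int(u),int(v)
g=cv2.cvtColor(f['img'],cv2.COLOR_BGR2GRAY);h=cv2.cvtColor(f['img'],cv2.COLOR_BGR2HSV)
W=f['img'][v-26:v+34,u-30:u+44]
hh=h[v-26:v+34,u-30:u+44];gg=g[v-26:v+34,u-30:u+44]
for a,b in zip(hh[::2],gg[::2]): print(''.join('Y' if (x[1]>110 and 8<x[0]<35 and x[2]>60) else ' .:-=+*#%@'[min(9,int(y)//20)] for x,y in zip(a,b)))
E
python3 w.py
```

```text
[0.54559369 0.09189463 0.16621426] [ 1.163e-01  9.932e-01 -5.000e-04 -1.100e-03]
(62, 214, 33, 23) [ 0.5361 -0.0772] [ 0.5543 -0.0507] [ 0.5463 -0.0647]
(200, 74, 53, 50) [0.4561 0.0652] [0.4954 0.103 ] [0.4732 0.0866]
(112, 225, 46, 25) [ 0.5563 -0.0403] [ 0.5772 -0.0029] [ 0.5667 -0.0216]
(111, 219, 44, 10) [ 0.5519 -0.0378] [ 5.572e-01 -1.000e-04] [ 0.5545 -0.0187]
(62, 215, 34, 22) [ 0.536  -0.0773] [ 0.5542 -0.0508] [ 0.5463 -0.0651]
90.34114094264237 227.60310150477068
%%%%%%%%%%%%%%%%%%%%%%%%%%%%%%%%%%%%%%%%%%%%%%%%%%%%%%%%%%%%%%%%%%%%%%%%%%
%%%%%%%%%%%%%%%%%%%%%%%%%%%%%%%%%%%%%%%%%%%%%%%%%%%%%%%%%%%%%%%%%%%%%%%%%%
%#*###%%%%#**+*%%%%%%%%%%%%%%%%%%%%%%%%%%%%%%%%%%%%%%%%%%%%%%%%%%%%%%%%%%%
::-===========+#%%%%%%%%%%%%%%%%%%%%%%%%%%%%%%%%%%%%%%%%%%%%%%%%%%%%%%%%%%
::.....:-======+%%%%%%%%%%%%%%%%%%%%%%%%%%%%%%%%%%%%%%%%%%%%%%%%%%%%%%%%%%
........:======-+%%%%%%#++*%%%%%%%%%%%%%%%%%%%%%%%%%%%%%%%%%%%%%%%%%%%%%%%
.........-=====---=----==-=++*%%%#%%%%%%%%%%%%%%%%%%%%%%%%%%%%%%%%%%%%%%%%
..........:--YYYYY------------====+*+*%%%%%%%%%%%%%%%%%%%%%%%%%%%%%%%%%%%%
.........YYYYYYYYYYY
[... 929 characters left out ...]
=====YYYYYYYYYYYYYYYYYYYY
=--:........:=#*-=#%%%%%%%%%%%#==+==+%@@@@@@@+========+YYYYYYYYYYYYYYYYYYY
==--:.....:*@@@@+:+%%%%%%%%%%%#*==++==+*#%#*===========YYYYYYYYYYYYYYYYYYY
===-:..:+%@@@@@@%=:+%%%%%%%%%%%#+===++====+============+YYYYYYYYYYYYYYYYYY
===---*@@@@@@@@@@#--+%%%%%%%%%%%*===+++===++============*YYYYYY#**++======
*%%@@@@@@@@@@@@@@@*:-*%%%%%%%%%%#+===+=====+==============================
@@@@@@@@@@@@@@@@@@@+:-*%%%%%%%%%%#+===++===++=-===========================
@@@@@@@@@@@@@@@@@@@%=:+#%%%%%%%%%%*==+=+====++============================
@@@@@@@@@@@@@@@@@@@@#-:+%%%%%%%%%%#+==+=+====+============================
@@@@@@@@@@@@@@@@@@@@@*:-+%%%%%%%%%%#==++=+===++=-=========================
```

```bash
python3 -c "
from workcell import bot
print(bot.hand_in())"
```

```text
the job is handed in; nothing more can be done
None
```

The dish is seated flat in the recess and the tray is shut, with the bolt measured fully out in front of its front edge. The highest force I read while easing the tray in was about 10 N, and the job was handed in at about 18.5 s. No verdict came back, and I did not look at the dish again after the push because the head covers it.

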